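# Line the template card up under the punch and hold a spring clip open over its edge

## Task

Slide the folded template card along its jig until its round hole lies right under the fixed punch tip. Only then squeeze the spring clip off its stand and hold it open around the top edge of the card's upright leaf and the jig's metal tongue together: centred on the tongue, both jaws well down past the edge, one on either side, and touching neither card nor jig. Finish while still holding it gaping there, the hole still under the punch, with the spare bulb and the lamp carton beside the stand left where they stood.

Things in the scene. Friction and masses are not known exactly. Their poses are not given: they have to be found in the camera images.
- jig: Fixed marking jig, perhaps turned a little: dark bed 100 (x) x 340 (y) x 12 mm, x -70 to +30 mm from its origin, which lies on the worktop. Towards its right (-y) end stands an aluminium tongue, 44 mm wide (y), 4 mm thick (x +3 to +7 mm), top at 60 mm, right behind the card's upright leaf; behind it a 20 mm high rail. The card slides along the jig's y
- tongue_top (a point): Middle of the tongue's top edge, 60 mm above the worktop. Axes as the jig's: y along the edge, x across it (away from the robot). Here the card's upright leaf stands before the tongue: together they fill x -6.5 to +2 mm of this point, both with their top at its height
- card (a joint): Slide of the card along the jig's +y (left), m, 0 to 0.10; stays where it is left, moves at about 1.5 N of push, cannot be lifted off. It starts far to the left and has to go right
- card_hole (a point): Centre of the 10 mm round hole in the card's level leaf, at its upper face, 16 mm above the worktop. The stiff brown card is 280 mm long (y), folded to an L: level leaf 34 mm deep towards the robot, upright leaf 3 mm thick at the jig's x = 0, its top at 60 mm
- card_tab (a point): Top centre of the wooden tab fixed to the card near its left end, to push or pinch it by: 14 mm along the slide (y), 20 mm across (x), its top 76 mm above the worktop, upright down to the level leaf; the upright leaf stands 10 mm behind it. The tab is 90 mm left (+y) of the hole
- punch_tip (a point): Point of the fixed punch, 26 mm above the worktop, 10 mm above the card's level leaf, pointing down: a 2.4 mm point on an 8 mm round shank. It hangs from a small bracket, 12 mm wide and 73 mm high over all, standing on the robot's side of the jig, set at another place along the jig each time
- clip_stand: Fixed stand of the clip: dark foot 60 x 80 x 12 mm with an upright aluminium strip 4 mm thick (its x) and 56 mm long (its y), top 62 mm above the worktop. Origin under the foot's centre
- clip: Loose grey spring clip, two levers on a pin, 60 g, astride the stand's strip, jaws down, tails up. Origin on the pin; y along it (levers 24 mm wide), z up between the tails, x across the jaws while shut; the frame is lever a's (-x), so leans 0.3 rad when squeezed evenly. Tails reach 46 mm above the pin, 47 mm over their splayed ends; jaws 40 mm below it; 12 mm thick pin housing in the root
- clip_jaw (a joint): Opening angle of the clip, rad: 0 with the lips 4 mm apart (on the strip), 0.6 at its stop with the lips 27 mm apart and the tails parallel, squeezed to 21 mm over their outsides; -0.08 quite shut. Squeezing 34 mm above the pin takes 4 to 8 N; let go, the spring shuts it
- clip_lip_a (a point): Inner face of the lip of lever a, middle of its width, 2 mm above the jaw's lower end
- clip_lip_b (a point): Inner face of the lip of lever b (the +x one), middle of its width, 2 mm above the jaw's lower end
- spare_bulb: Bystander: white spare bulb standing on its face, 51 mm across, 58 mm high; origin under its centre
- lamp_carton: Bystander: small lamp carton 56 x 56 x 66 mm; origin under its centre
There are look-alikes about, which are no part of the job. Leave any purple look-alike of the clip alone.

How it is judged (in metres and radians):
On the way, in this order (a step that is already met when the one before it is completed fails the run):
1. the card's hole is under the punch tip, within 4 mm, while the clip still waits on its stand (horizontal distance between card_hole and punch_tip below 0.004 m and horizontal distance between clip and clip_stand below 0.03 m), for 0.2 s.
2. the clip is squeezed open by the fingers and off its stand (value of joint clip_jaw above 0.4 rad and contact force between the fingers and clip above 2 N and contact force between clip and clip_stand below 0.1 N and distance between clip and clip_stand above 0.11 m), for 0.2 s.
At the end, for the whole second after the job is handed in: Hole within 4 mm of under the punch tip; clip at rest in the fingers, open over 0.45 rad, a lip either side of card and tongue, both 8 mm or more below the top edge, within 12 mm of the tongue's middle; clip touches no card, jig or stand; bulb and carton moved under 20 mm (horizontal distance between card_hole and punch_tip below 0.004 m and value of joint clip_jaw above 0.45 rad and contact force between the fingers and clip above 2 N and contact force between clip and jig below 0.1 N and contact force between clip and clip_stand below 0.1 N and ((x of clip_lip_a in the frame of tongue_top below -0.0065 m and x of clip_lip_b in the frame of tongue_top above 0.002 m) or (x of clip_lip_b in the frame of tongue_top below -0.0065 m and x of clip_lip_a in the frame of tongue_top above 0.002 m)) and y of clip_lip_a in the frame of tongue_top between -0.012 and 0.012 m and y of clip_lip_b in the frame of tongue_top between -0.012 and 0.012 m and z of each of clip_lip_a, clip_lip_b in the frame of tongue_top below -0.008 m and linear speed of clip below 0.03 m/s and distance of each of spare_bulb, lamp_carton from where it was at the start of the episode below 0.02 m); the arm keeps its last pose, push and grip.
It fails at once if the spare bulb or the small carton is shoved or knocked away by 20 mm or more (distance of any of spare_bulb, lamp_carton from where it was at the start of the episode above 0.02 m).
It also fails if it takes over 54 s, if anything falls off the work surface, if the arm or the gripper's body presses on something with over 40 N, if the wrist force passes 120 N, or if a joint passes its speed limit or range.

## Robot

A 7-joint arm with a two-finger parallel gripper is mounted at the origin on a cart in front of the work surface, level with it; the furniture and walls round the work are solid. World frame = base frame: x ahead of the robot, y to its left, z up, the work surface at z = 0. Lengths are in mm, angles in degrees, forces in N, time in s.
With the tool pointing down it reaches from about 350 to 775 mm from the base axis. Payload 3.1 kg.
Tool frame: the origin (TCP) lies between the finger pads; the fingertips stand 22 mm ahead of it and the grasp point (between the pads) lies 3 mm ahead of it; z points along the fingers, x is the direction in which the jaws open and shut, and the axes are right-handed (so a half turn about z gives the same grasp; the last joint's range is limited). The gripper opens to 85 mm and grips with 20 to 120 N. Pads are 22 mm wide; open, the fingers measure 114 mm over their backs; the gripper's body (76 mm by 85 mm) begins 54 mm behind the grasp point. The pads swing forward as they close: fully open they stand 13 mm farther back than shut.
Start: joints at [-74.124, 17.813, 0.802, 86.603, -0.252, 75.585, -1.558], TCP at [172.358, 522.312, 229.204] pointing down, gripper open.
Joint ranges: [-154.91, 154.91], [-16.99, 109.72], [-72.82, 74.43], [7.12, 147.25], [-82.49, 262.49], [11.32, 116.49], [-174.64, 174.64]. Speed limits (degrees/s): [159.86, 159.86, 180, 180, 180, 180, 180].

## Interface

Orientations are given as [roll, pitch, yaw] about the fixed x, y, z axes, in that order (R = Rz(yaw) Ry(pitch) Rx(roll)).
In Python, from rig import ctrl, cams, regions_of, landmark_of gives the robot as it stands. The module is installed in compiled form; this text tells all that it offers.
- The arm moves only by the tool move_arm, never from a script. Its argument "rows" is text: rows parted by semicolons, each of 7 numbers parted by spaces: the shift along the tool's x, y, z in cm, then the turn, a rotation vector about the tool's x, y, z in degrees, then the finger opening in cm, from 0 to 8.54. A call has exactly 10 rows; each row is the pose to reach, as a shift and turn from the pose commanded when the call began, along the tool's axes at that moment; what a row does not reach only later rows make up. A row lasts 1/10 s, in which the tool goes at most 50 mm and 8.59 degrees, less where a joint would pass 70% of its speed; a pose out of reach is approached as far as the arm can. A call with a gripper value outside its range is refused whole. The fingers move at their own pace and stop on an object; the grip force is fixed at half the most. Time passes only in rows, so rows that repeat a pose let the fingers close, or fill a call up. It gives the time, the measured TCP pose, the force and the opening at its end, in the units of the state.
- ctrl.observe(): the state, without advancing time (a new reading comes with each control period).
- cams.capture(name): name is "scene" or "top" or "wrist"; returns a dict with "image" (420x560x3 uint8, red, green, blue), "fx", "fy", "cx", "cy" (pixels), "D" ([k1, k2, p1, p2, k3] as OpenCV has them; the pictures are not rectified), "view" (4x4, takes a point from world to camera coordinates); the wrist camera has in their place "hand_eye" (4x4, takes a point from camera to tool coordinates, whose origin is the TCP and whose axes are the tool frame's). Camera axes: x right, y up, looking along -z (the intrinsics and any distortion apply to the point x, -y, -z); pixel columns grow to the right and rows downward; lengths in mm; the calibration is good to about 2 mm. A picture is of the moment at which its call begins: read the wrist's pose just before it. There is no depth.
- ctrl.sign_off(): hands the job in, once; it reports no verdict.
Trained networks look in the newest picture that a camera, given by its name, has taken for a name from the list of things; names that differ only in an ending like _2 or _b are one class to them, and where a whole thing is asked for, a point or a joint stands for the part that bears it (a point fixed in the world has none). Each returns a list of dicts, best first, with "confidence" (0 to 1); they miss things now and then, are a little off and sometimes report something else, mostly with a low value. They report only what shows in the picture. A call takes as long as a camera call. They do not tell look-alikes from the thing itself.
- regions_of(camera, target): "region" (420x560 bool, what is visible of it) and "box" ([left, top, width, height] in pixels, round what is visible of it).
- landmark_of(camera, target): "at" ([column, row] in pixels: a listed point, or the origin of a listed thing).
The state is a dict: "t": time; "joints": joint angles; "joint_vel": joint speeds; "joint_torque": joint torques, N m; "position": TCP position; "eef_rot": TCP orientation; "wrist_force": force on the tool from outside, world axes, zero at the start; "wrist_torque": the same for the moment, N m; "width": finger opening in mm.
Only numpy, scipy, OpenCV 4.12 (cv2) and the standard library are available. Lean on these libraries where they do the work, as an engineer would, in place of code of your own. Each camera call takes 0.05 s, during which the arm holds its last target.

## Working session

There is one attempt and no reset: what is moved stays moved. The work goes in short steps, Python scripts to look and compute and a tool call to move; the robot and the scene stay as the last step left them, time stands still between calls to the robot, and variables do not carry over. Pictures are saved under pics/ and viewed, and the job is handed in when it is done.

Besides the shell and the picture viewer there is one more tool, called after ">>>" as name(argument=value, ...) on one line, values as JSON. move_arm: Moves the arm, as the interface text tells. Its arguments: {"type":"object","properties":{"rows":{"type":"string"}},"required":["rows"]}

```bash
mkdir -p pics; cat > h.py <<'E'
import numpy as np, cv2
from rig import ctrl, cams, regions_of, landmark_of
from scipy.spatial.transform import Rotation as R
def Tw():
    s=ctrl.observe(); T=np.eye(4); T[:3,:3]=R.from_euler('xyz',s['eef_rot'],degrees=True).as_matrix(); T[:3,3]=s['position']; return T
def cap(name,save=None):
    T=Tw() if name=='wrist' else None
    c=cams.capture(name)
    c['c2w']= T@c['hand_eye'] if name=='wrist' else np.linalg.inv(c['view'])
    if save: cv2.imwrite('pics/'+save,cv2.cvtColor(c['image'],cv2.COLOR_RGB2BGR))
    c['K']=np.array([[c['fx'],0,c['cx']],[0,c['fy'],c['cy']],[0,0,1.]])
    return c
def ray(c,px):
    u=cv2.undistortPoints(np.array([[px]],float),c['K'],np.array(c['D'],float))[0,0]
    d=c['c2w'][:3,:3]@np.array([u[0],-u[1],-1.]); return c['c2w'][:3,3],d/np.linalg.norm(d)
def onz(c,px,z):
    o,d=ray(c,px); return o+d*(z-o[2])/d[2]
def tri(rs):
    A=0;b=0
    for o,d in rs:
        P=np.eye(3)-np.outer(d,d);A=A+P;b=b+P@o
    p=np.linalg.solve(A,b); return p,[np.linalg.norm((np.eye(3)-np.outer(d,d))@(p-o)) for o,d in rs]
def proj(c,p):
    q=np.linalg.inv(c['c2w'])@np.append(p,1); 
    q=np.array([q[0],-q[1],-q[2]]); return cv2.projectPoints(q[None],np.zeros(3),np.zeros(3),c['K'],np.array(c['D'],float))[0][0,0]
E
python3 - <<'E'
from h import *
s=ctrl.observe(); print({k:np.round(v,2) for k,v in s.items()})
for n in ['scene','top','wrist']:
    c=cap(n,n+'0.png'); print(n,c['c2w'].round(2).tolist(),c['fx'])
    for t in ['tongue_top','card_hole','card_tab','punch_tip','clip_stand','clip','clip_lip_a','clip_lip_b','spare_bulb','lamp_carton','jig']:
        print(t,[(round(float(l['confidence']),2),np.round(l['at'],1).tolist()) for l in landmark_of(n,t)])
E
```

```text
{'t': np.float64(0.0), 'joints': array([-74.12,  17.86,   0.8 ,  86.69,  -0.25,  75.58,  -1.56]), 'joint_vel': array([-0.07, -0.03, -0.  ,  0.01,  0.07, -0.05,  0.02]), 'joint_torque': array([-0.000e+00, -3.799e+01,  1.500e-01, -2.306e+01,  1.000e-02,
        1.000e-02,  0.000e+00]), 'position': array([172.14, 521.59, 228.12]), 'eef_rot': array([1.7999e+02, 1.3000e-01, 7.1740e+01]), 'wrist_force': array([-0.22, -0.27,  0.33]), 'wrist_torque': array([ 0.01,  0.05, -0.  ]), 'width': np.float64(85.34)}
scene [[0.53, 0.51, -0.68, -233.86], [-0.85, 0.31, -0.43, -568.02], [-0.01, 0.8, 0.6, 728.44], [0.0, 0.0, 0.0, 1.0]] 501.3878328242458
tongue_top [(0.91, [226.3, 193.7])]
card_hole [(0.81, [176.4, 187.8])]
card_tab [(0.67, [148.8, 161.1])]
punch_tip [(0.83, [192.9, 197.0])]
clip_stand [(0.69, [177.8, 188.2]), (0.56, [336.3, 258.5])]
clip [(0.75, [333.5, 226.1]), (0.59, [284.9, 236.1]), (0.2, [386.3, 284.8])]
clip_lip_a [(0.73, [284.1, 252.5]), (0.7, [284.6, 252.5]), (0.58, [331.9, 245.5])]
clip_lip_b [(0.73, [284.1, 252.5]), (0.7, [284.6, 252.5]), (0.58, [331.9, 245.5])]
spare_bulb [(0.76
[... 332 characters left out ...]
.4, 203.6])]
punch_tip [(0.52, [188.4, 206.5])]
clip_stand [(0.93, [328.4, 208.9])]
clip [(0.64, [326.1, 204.4])]
clip_lip_a [(0.67, [289.9, 223.4]), (0.66, [329.3, 206.6]), (0.58, [290.0, 222.7]), (0.47, [325.1, 208.2])]
clip_lip_b [(0.67, [289.9, 223.4]), (0.66, [329.3, 206.6]), (0.58, [290.0, 222.7]), (0.47, [325.1, 208.2])]
spare_bulb [(0.68, [307.0, 185.2])]
lamp_carton [(0.9, [371.9, 221.1])]
jig [(0.79, [196.5, 204.4])]
wrist [[0.31, -0.91, -0.27, 104.62], [0.95, 0.3, 0.09, 546.0], [0.0, -0.28, 0.96, 374.67], [0.0, 0.0, 0.0, 1.0]] 327.58414430257835
tongue_top []
card_hole []
card_tab []
punch_tip []
clip_stand []
clip []
clip_lip_a []
clip_lip_b []
spare_bulb []
lamp_carton []
jig []
```

```bash
python3 - <<'E'
import cv2
a=cv2.imread('pics/scene0.png')[130:330,110:450]; cv2.imwrite('pics/s0c.png',cv2.resize(a,(800,470),interpolation=cv2.INTER_CUBIC))
a=cv2.imread('pics/top0.png')[150:270,80:420]; cv2.imwrite('pics/t0c.png',cv2.resize(a,(800,282),interpolation=cv2.INTER_CUBIC))
E
```

```text
(no output)
```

View pics/s0c.png

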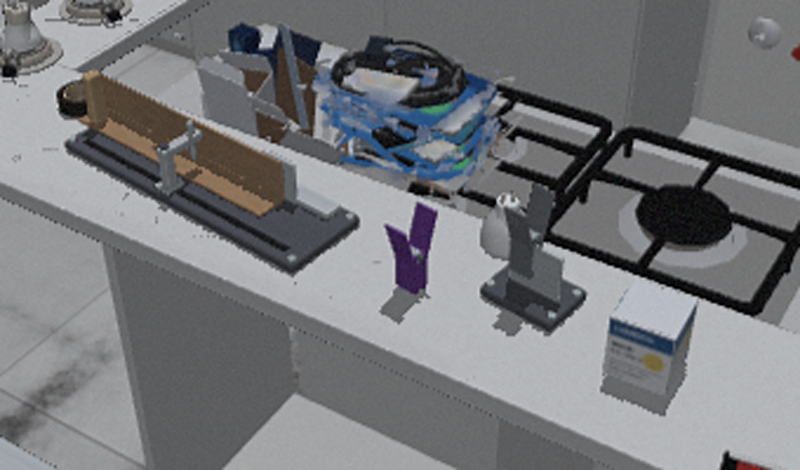

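View pics/t0c.png

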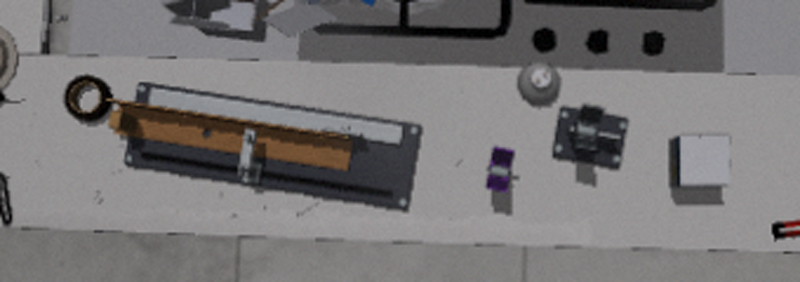

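View pics/scene0.png

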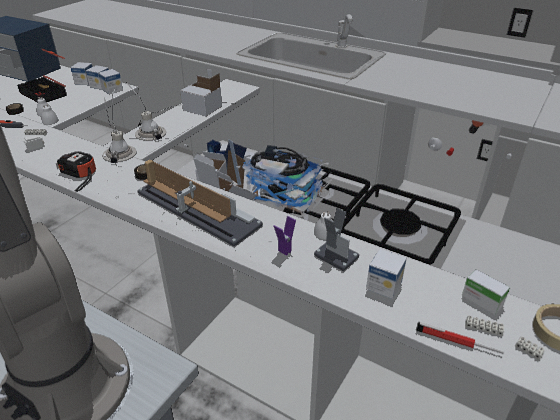

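The views show the jig on the left with its tab at scene (149,161), and the bracket at (180,195). The purple look-alike is at (285,235), and the grey clip on its stand is at (335,240), with the bulb behind it and the carton to its right. The tape roll touches the jig's left end.

```bash
python3 - <<'E'
from h import *
s=cap('scene');t=cap('top')
P={'tongue_top':([226.3,193.7],[220,204.6]),'hole':([176.4,187.8],[165.6,205.2]),'tab':([148.8,161.1],[127.4,203.6]),'punch':([192.9,197],[188.4,206.5]),'stand':([336.3,258.5],[328.4,208.9]),'clip':([333.5,226.1],[326.1,204.4]),'bulb':([323.4,232.8],[307,185.2]),'carton':([386.9,285.1],[371.9,221.1]),'jig':([203.9,201.9],[196.5,204.4])}
Z=dict(tongue_top=60,hole=16,tab=76,punch=26,stand=0,clip=76,bulb=0,carton=0,jig=0)
for k,(a,b) in P.items():
    p,e=tri([ray(s,a),ray(t,b)]); print(k,p.round(1),np.round(e,1),'onz',onz(s,a,Z[k])[:2].round(1),onz(t,b,Z[k])[:2].round(1))
E
```

```text
tongue_top [519.8  52.3  64.5] [1.7 1.7] onz [525.8  55. ] [519.3  54.3]
hole [516.3 206.8  29.1] [0.5 0.5] onz [530.5 220.8] [517.1 210.8]
tab [514.8 291.9  81.2] [3.4 3.4] onz [522.2 295.3] [513.1 296.6]
punch [513.2 147.5  24.3] [2.6 2.6] onz [510.1 148. ] [514.6 145.1]
stand [ 523.4 -237.1   -5.3] [2.1 2.1] onz [ 519.3 -241.2] [ 521.9 -234.7]
clip [ 527.7 -222.6   75.7] [2.1 2.1] onz [ 528.8 -224.4] [ 526.6 -220.7]
bulb [ 585.9 -174.5   -2.6] [0. 0.] onz [ 583.  -175.9] [ 585.5 -174.4]
carton [ 494.7 -360.6    1.9] [6.3 6.3] onz [ 500.8 -365.2] [ 491.9 -355.2]
jig [522.4 125.8  12. ] [0.4 0.4] onz [535.3 137.1] [523.3 128.6]
```

View pics/wrist0.png

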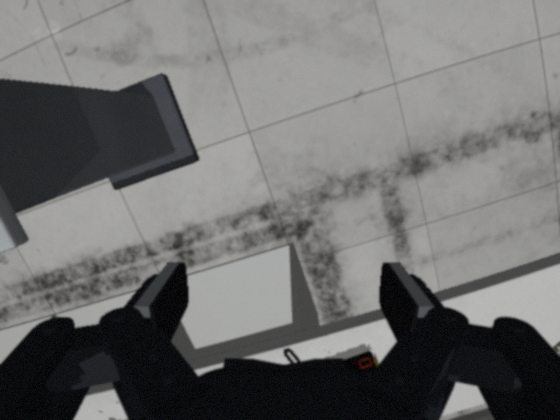

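```bash
cat >> h.py <<'E'
def plan(pos,yaw,tilt=None,cmd=None):
    """shift cm + rotvec deg from current measured pose to tool-down pose"""
    T=Tw(); G=R.from_euler('xyz',[180,0,yaw],degrees=True)
    Rt=R.from_matrix(T[:3,:3]); d=Rt.inv().apply(np.array(pos)-T[:3,3])/10
    rv=(Rt.inv()*G).as_rotvec(degrees=True); print('shift cm',d.round(2),'rot',rv.round(1))
E
python3 - <<'E'
from h import *
plan([450,190,230],82)
print(Tw().round(2))
E
```

```text
shift cm [-22.86  36.78  -0.08] rot [  0.   -0.  -10.3]
[[ 3.1000e-01  9.5000e-01  0.0000e+00  1.7236e+02]
 [ 9.5000e-01 -3.1000e-01  0.0000e+00  5.2232e+02]
 [ 0.0000e+00  0.0000e+00 -1.0000e+00  2.2922e+02]
 [ 0.0000e+00  0.0000e+00  0.0000e+00  1.0000e+00]]
```

```bash
python3 - <<'E'
from h import *
plan([540,185,240],82)
E
```

```text
shift cm [-20.51  45.48  -1.08] rot [  0.   -0.  -10.3]
```

>>> move_arm(rows="-2 4.5 -0.5 0 0 -2 8.5;-4 9 -1 0 0 -4 8.5;-6 13.5 -1 0 0 -6 8.5;-8 18 -1 0 0 -8 8.5;-10 22.5 -1 0 0 -10.3 8.5;-12 27 -1 0 0 -10.3 8.5;-14 31.5 -1 0 0 -10.3 8.5;-16.5 36.5 -1 0 0 -10.3 8.5;-18.5 41 -1 0 0 -10.3 8.5;-20.5 45.5 -1 0 0 -10.3 8.5")

```text
t: 2.9
position: [538.2, 186.6, 239.5]
eef_rot: [180.0, -0.0, 82.1]
wrist_force: [-0.4, 0.8, 0.4]
width: 85.3
```

```bash
python3 - <<'E'
from h import *
print(Tw()[:3,3].round(1)); c=cap('wrist','w1.png')
for t in ['tongue_top','card_hole','card_tab','punch_tip','jig']:
    Z=dict(tongue_top=60,card_hole=16,card_tab=76,punch_tip=26,jig=0)
    print(t,[(round(float(l['confidence']),2),np.round(l['at'],1).tolist(),onz(c,l['at'],Z[t]).round(1)) for l in landmark_of('wrist',t)])
E
```

```text
[538.2 186.6 239.5]
tongue_top [(0.9, [143.2, 184.5], array([517.,  46.,  60.]))]
card_hole [(0.95, [297.2, 154.0], array([514.3, 207.3,  16. ]))]
card_tab [(0.98, [395.7, 160.0], array([525. , 298.1,  76. ]))]
punch_tip [(0.88, [243.2, 160.6], array([511.9, 147.4,  26. ]))]
jig [(0.6, [237.4, 169.5], array([524.6, 135.1,   0. ]))]
```

View pics/w1.png

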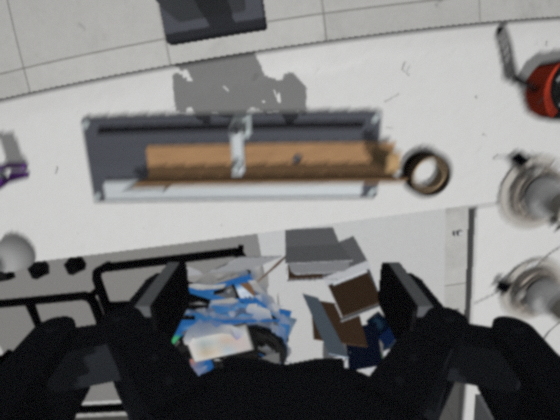

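```bash
python3 - <<'E'
from h import *
c=cap('wrist')
for p in [(84,119),(382,109),(97,203),(374,197)]: print(p,onz(c,p,12).round(1))
b=cv2.imread('pics/w1.png')[95:215,70:460]; cv2.imwrite('pics/w1c.png',cv2.resize(b,(800,246),interpolation=cv2.INTER_CUBIC))
b=cv2.imread('pics/w1.png')[120:200,200:420]; cv2.imwrite('pics/w1d.png',cv2.resize(b,(800,291),interpolation=cv2.INTER_CUBIC))
E
```

```text
(84, 119) [438.1 -23.1  12. ]
(382, 109) [475.5 309.5  12. ]
(97, 203) [536. -36.  12.]
(374, 197) [574.5 294.   12. ]
```

View pics/w1c.png

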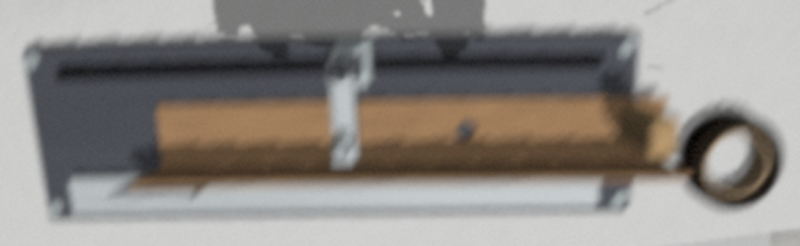

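View pics/w1d.png

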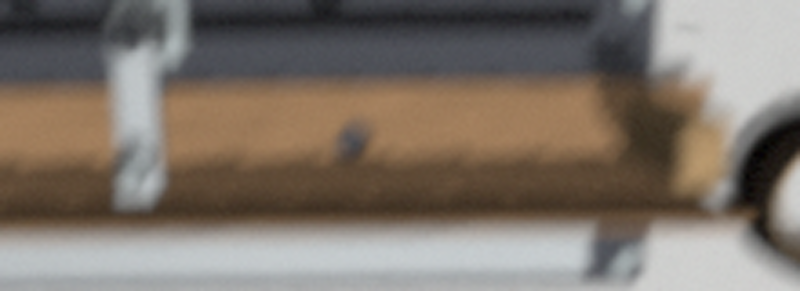

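```bash
python3 - <<'E'
from h import *
plan([523.5,298,125],83.4)
plan([523.5,298,68],83.4)
E
```

```text
shift cm [10.52 -2.67 11.43] rot [-0.1 -0.1 -1.2]
shift cm [10.51 -2.67 17.13] rot [-0.1 -0.1 -1.2]
```

>>> move_arm(rows="2 -0.5 2 0 0 -0.5 7;5 -1.2 5 0 0 -1.2 6;8 -2 8 0 0 -1.2 5;10.5 -2.7 11.4 0 0 -1.2 5;10.5 -2.7 11.4 0 0 -1.2 5;10.5 -2.7 11.4 0 0 -1.2 5;10.5 -2.7 11.4 0 0 -1.2 5;10.5 -2.7 11.4 0 0 -1.2 5;10.5 -2.7 11.4 0 0 -1.2 5;10.5 -2.7 11.4 0 0 -1.2 5")

```text
t: 4.25
position: [525.5, 295.2, 126.2]
eef_rot: [179.9, -0.1, 83.2]
wrist_force: [-0.3, 0.9, -0.6]
width: 50.0
```

```bash
python3 - <<'E'
from h import *
print(Tw()[:3,3].round(1)); c=cap('wrist','w2.png')
for t in ['tongue_top','card_hole','card_tab','punch_tip']:
    Z=dict(tongue_top=60,card_hole=16,card_tab=76,punch_tip=26,jig=0)
    print(t,[(round(float(l['confidence']),2),np.round(l['at'],1).tolist(),onz(c,l['at'],Z[t]).round(1)) for l in landmark_of('wrist',t)])
plan([523.5,298,68],83.4)
print(proj(c,(Tw()@[0,0,3,1])[:3]))
E
```

```text
[525.5 295.2 126.2]
tongue_top []
card_hole [(0.69, [177.4, 203.9], array([515.3, 210.9,  16. ]))]
card_tab [(0.96, [283.7, 229.6], array([525.8, 296.8,  76. ]))]
punch_tip [(0.73, [176.6, 203.1], array([512.2, 214.1,  26. ])), (0.58, [96.8, 211.8], array([511.3, 147.5,  26. ]))]
shift cm [ 0.22 -0.16  5.73] rot [ 0.  -0.  -0.2]
[281.38541694 260.02776376]
```

View pics/w2.png

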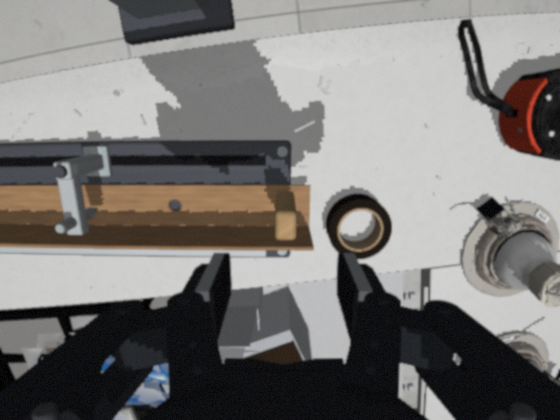

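>>> move_arm(rows="0.1 -0.1 2 0 0 -0.2 5;0.1 -0.15 4 0 0 -0.2 5;0.1 -0.2 5.8 0 0 -0.2 5;0.1 -0.2 5.8 0 0 -0.2 5;0.1 -0.2 5.8 0 0 -0.2 1;0.1 -0.2 5.8 0 0 -0.2 1;0.1 -0.2 5.8 0 0 -0.2 1;0.1 -0.2 5.8 0 0 -0.2 1;0.1 -0.2 5.8 0 0 -0.2 1;0.1 -0.2 5.8 0 0 -0.2 1")

```text
t: 5.5
position: [524.0, 297.4, 68.8]
eef_rot: [179.9, -0.1, 83.4]
wrist_force: [0.3, -0.5, 6.4]
width: 11.2
```

```bash
python3 - <<'E'
from h import *
print(Tw()[:3,3].round(1),ctrl.observe()['width'],ctrl.observe()['eef_rot']); c=cap('wrist','w3.png')
for t in ['card_hole','card_tab','punch_tip']:
    Z=dict(tongue_top=60,card_hole=16,card_tab=76,punch_tip=26,jig=0)
    print(t,[(round(float(l['confidence']),2),np.round(l['at'],1).tolist(),onz(c,l['at'],Z[t]).round(1)) for l in landmark_of('wrist',t)])
E
```

```text
[524.  297.4  68.8] 11.177934653385794 [ 1.79870335e+02 -9.85592631e-02  8.34268457e+01]
card_hole [(0.57, [146.2, 233.4], array([517.6, 209.4,  16. ]))]
card_tab []
punch_tip [(0.56, [45.5, 239.5], array([511.1, 146.4,  26. ]))]
```

View pics/w3.png

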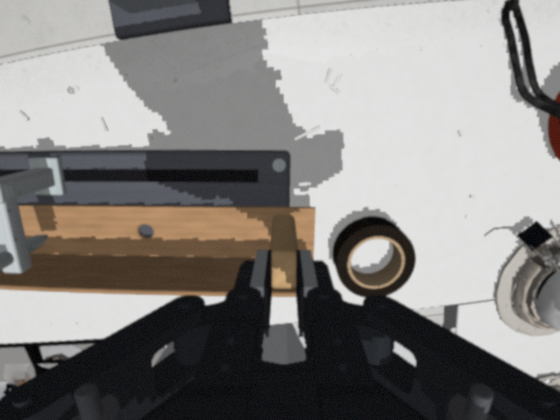

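>>> move_arm(rows="-0.7 0 0 0 0 0 1;-1.4 0 0 0 0 0 1;-2.1 0 0 0 0 0 1;-2.8 0 0 0 0 0 1;-3.5 0 0 0 0 0 1;-4.2 0 0 0 0 0 1;-4.9 0 0 0 0 0 1;-5.4 0 0 0 0 0 1;-5.8 0 0 0 0 0 1;-5.8 0 0 0 0 0 1")

```text
t: 6.7
position: [516.8, 239.4, 68.7]
eef_rot: [179.9, -0.1, 83.4]
wrist_force: [-0.7, 1.5, 9.1]
width: 11.2
```

```bash
python3 - <<'E'
from h import *
print(Tw()[:3,3].round(1),ctrl.observe()['width'],ctrl.observe()['eef_rot'],ctrl.observe()['wrist_force'])
Z=dict(tongue_top=60,card_hole=16,card_tab=76,punch_tip=26,jig=0)
for n in ['wrist','top','scene']:
  c=cap(n,n+'4.png')
  for t in ['card_hole','card_tab','punch_tip']:
    print(n,t,[(round(float(l['confidence']),2),np.round(l['at'],1).tolist(),onz(c,l['at'],Z[t]).round(1)) for l in landmark_of(n,t)])
a=cv2.imread('pics/wrist4.png')[180:300,80:280]; cv2.imwrite('pics/w4c.png',cv2.resize(a,(800,480),interpolation=cv2.INTER_CUBIC))
E
```

```text
[516.8 239.4  68.7] 11.218894309401623 [ 1.79929297e+02 -9.99439815e-02  8.33987027e+01] [-0.6534969   1.51313892  9.12182818]
wrist card_hole [(0.78, [146.7, 233.1], array([510.1, 151.8,  16. ]))]
wrist card_tab [(0.62, [284.1, 271.4], array([516.7, 241. ,  76. ]))]
wrist punch_tip [(0.66, [135.9, 239.3], array([510.2, 148.8,  26. ]))]
top card_hole []
top card_tab [(0.8, [149.4, 205.9], array([508.9, 237. ,  76. ]))]
top punch_tip [(0.66, [189.2, 206.2], array([515.5, 142.9,  26. ]))]
scene card_hole [(0.72, [194.2, 196.3], array([524.7, 157.4,  16. ]))]
scene card_tab [(0.67, [162.7, 169.5], array([510.3, 237.5,  76. ]))]
scene punch_tip [(0.62, [192.8, 196.9], array([510.3, 148.5,  26. ])), (0.23, [166.3, 165.3], array([588.5, 305.7,  26. ]))]
```

View pics/w4c.png

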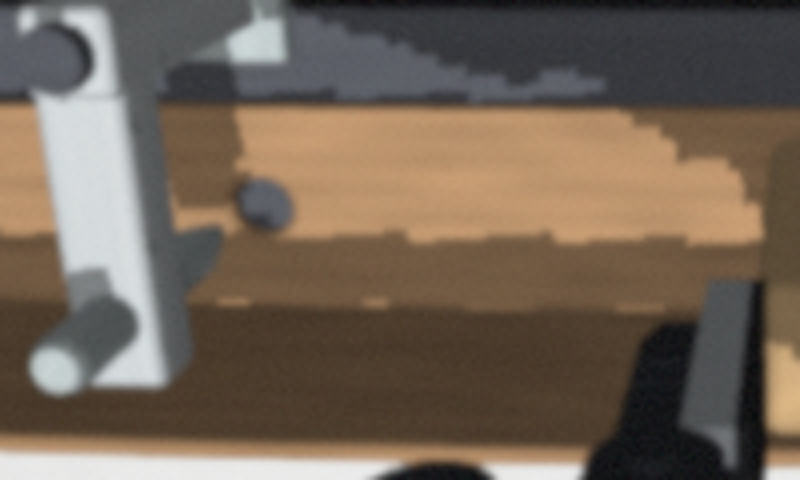

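```bash
python3 - <<'E'
from h import *
c=cap('wrist')
u=np.array([.115,.993])
h=onz(c,(146.3,231.3),16)[:2]
for p in [(133.8,238.5),(135.9,239.3),(134.5,238)]:
    q=onz(c,p,26)[:2]; print(q,(q-h)@u,(q-h)@[.993,-.115])
print(c['c2w'][:3,3])
E
```

```text
[509.56457627 147.48373854] -4.140605120270771 1.0933443975734092
[510.23782039 148.69654004] -2.858870165042938 1.6224036297321969
[509.28607773 148.017151  ] -3.6429538778829653 0.7554529121630558
[445.68327836 248.686596   214.0874822 ]
```

>>> move_arm(rows="-0.2 0 0 0 0 0 1;-0.35 0 0 0 0 0 1;-0.35 0 0 0 0 0 1;-0.35 0 0 0 0 0 1;-0.35 0 0 0 0 0 1;-0.35 0 0 0 0 0 1;-0.35 0 0 0 0 0 3.5;-0.35 0 0 0 0 0 3.5;-0.35 0 0 0 0 0 3.5;-0.35 0 0 0 0 0 3.5")

```text
t: 8.35
position: [515.4, 235.3, 66.6]
eef_rot: [-179.9, 0.1, 83.4]
wrist_force: [-0.6, -0.1, 0.2]
width: 35.2
```

>>> move_arm(rows="0 0 -1 0 0 0 3.5;0 0 -3 0 0 0 3.5;0 0 -6 0 0 0 3.5;-3 0.5 -8 0 0 0 3.5;-6 1 -8 0 0 0 5;-9 1.5 -8 0 0 0 6;-9 2 -8 0 0 0 8;-9 2 -8 0 0 0 8.5;-9 2 -8 0 0 0 8.5;-9 2 -8 0 0 0 8.5")

```text
t: 9.35
position: [525.0, 146.0, 147.1]
eef_rot: [-180.0, -0.0, 83.6]
wrist_force: [-0.4, -0.6, 0.4]
width: 84.9
```

```bash
python3 - <<'E'
from h import *
print(Tw()[:3,3].round(1),ctrl.observe()['eef_rot'])
Z=dict(tongue_top=60,card_hole=16,card_tab=76,punch_tip=26,jig=0)
c=cap('wrist','w5.png'); n='wrist'
for t in Z:
    print(n,t,[(round(float(l['confidence']),2),np.round(l['at'],1).tolist(),onz(c,l['at'],Z[t]).round(1)) for l in landmark_of(n,t)])
print(proj(c,[510.5,148,16]))
E
```

```text
[525.  146.  147.1] [-1.79969786e+02 -4.44159807e-02  8.35965897e+01]
wrist tongue_top [(0.56, [147.3, 220.6], array([520. ,  44.3,  60. ]))]
wrist card_hole [(0.76, [280.7, 179.4], array([508.9, 147.1,  16. ]))]
wrist card_tab [(0.78, [413.3, 196.0], array([518.6, 238.5,  76. ]))]
wrist punch_tip [(0.73, [280.7, 181.4], array([508.6, 147.2,  26. ]))]
wrist jig [(0.59, [267.2, 194.2], array([524.4, 132.7,   0. ]))]
[281.96998321 181.13651899]
```

View pics/w5.png

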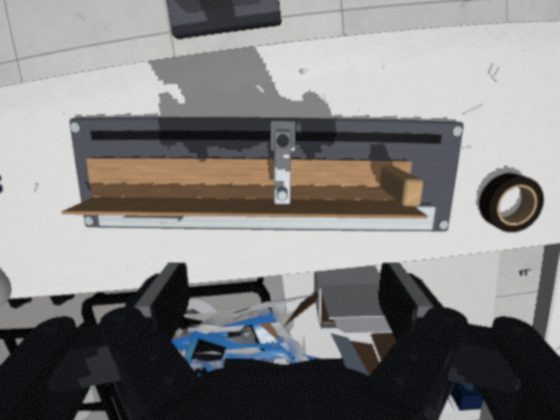

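>>> move_arm(rows="-3 0 1 0 0 0 8.5;-6 0 2 0 0 0 8.5;-8.5 0 3.5 0 0 0 8.5;-8.5 0 4 0 0 0 8.5;-8.5 0 4 0 0 0 8.5;-8.5 0 4 0 0 0 8.5;-8.5 0 4 0 0 0 8.5;-8.5 0 4 0 0 0 8.5;-8.5 0 4 0 0 0 8.5;-8.5 0 4 0 0 0 8.5")

```text
t: 10.65
position: [515.9, 60.1, 107.4]
eef_rot: [180.0, -0.0, 83.5]
wrist_force: [0.4, -0.2, -0.8]
width: 85.2
```

```bash
python3 - <<'E'
from h import *
print(Tw()[:3,3].round(1),ctrl.observe()['eef_rot'])
Z=dict(tongue_top=60,card_hole=16,card_tab=76,punch_tip=26,jig=0)
c=cap('wrist','w6.png'); n='wrist'
for t in Z:
    print(n,t,[(round(float(l['confidence']),2),np.round(l['at'],1).tolist(),onz(c,l['at'],Z[t]).round(1)) for l in landmark_of(n,t)])
p=proj(c,[510.5,148,16]);print(p)
x,y=p.astype(int)
a=cv2.imread('pics/w6.png')[y-50:y+50,x-66:x+67]; cv2.imwrite('pics/w6c.png',cv2.resize(a,(798,600),interpolation=cv2.INTER_CUBIC)); print(x-66,y-50)
E
```

```text
[515.9  60.1 107.4] [ 1.79977989e+02 -1.01929758e-02  8.34737590e+01]
wrist tongue_top [(0.74, [261.0, 237.1], array([518.5,  47. ,  60. ]))]
wrist card_hole [(0.74, [397.6, 189.2], array([509.2, 148.3,  16. ]))]
wrist card_tab []
wrist punch_tip [(0.68, [404.2, 194.0], array([510.5, 149.7,  26. ]))]
wrist jig [(0.57, [371.3, 204.6], array([523.9, 132. ,   0. ]))]
[397.22321208 190.97670078]
331 140
```

View pics/w6c.png

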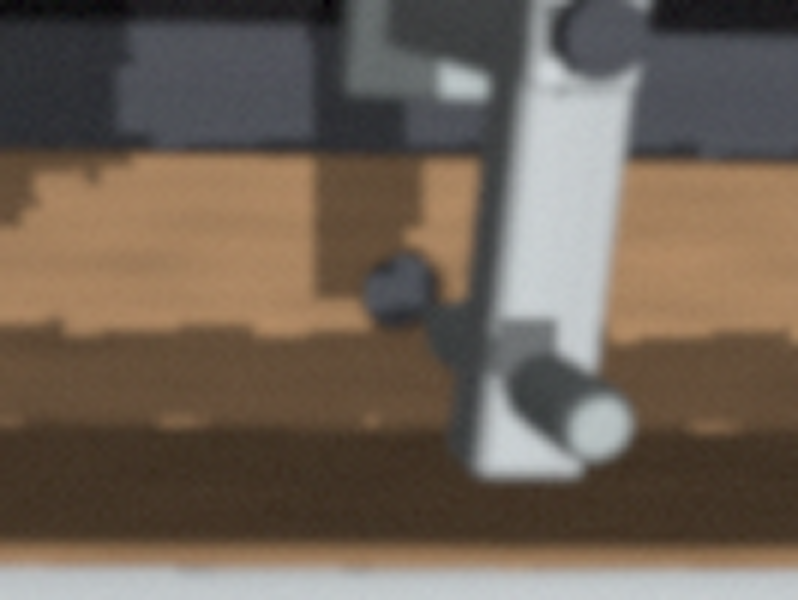

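View pics/w6.png

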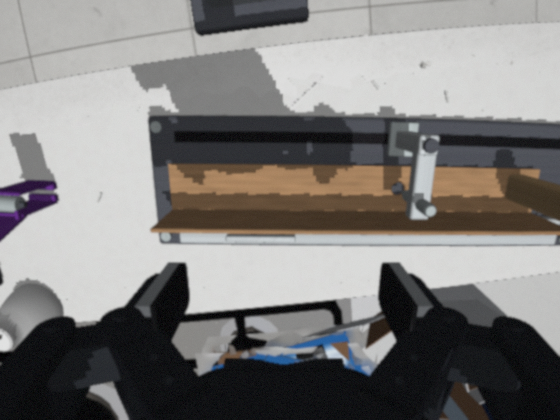

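```bash
python3 - <<'E'
from h import *
c=cap('wrist')
u=np.array([.115,.993]);v=np.array([.993,-.115])
h=onz(c,(397.6,188.1),16)[:2]
for p in [(402.8,191.8),(403.5,192.3),(404.2,194)]:
    q=onz(c,p,26)[:2]; print(q,h,(q-h)@u,(q-h)@v)
# tongue edges
for p in [(227,237),(296,237),(261,237),(155,232),(261,232.5)]: print(p,onz(c,p,60).round(1))
a=cv2.imread('pics/w6.png')[200:260,140:340]; cv2.imwrite('pics/w6d.png',cv2.resize(a,(800,240),interpolation=cv2.INTER_CUBIC))
E
```

```text
[508.59765606 148.25427516] [508.11349157 147.85155077] 0.4555842419478998 0.4344620355572279
[509.02620059 148.7587537 ] [508.11349157 147.85155077] 1.005814047648057 0.8019917195109662
[510.34758669 149.25211562] [508.11349157 147.85155077] 1.6476818344137372 2.0573914987331885
(227, 237) [515.7  25.3  60. ]
(296, 237) [520.7  68.5  60. ]
(261, 237) [518.1  46.6  60. ]
(155, 232) [507.2 -19.8  60. ]
(261, 232.5) [515.1  47.   60. ]
```

View pics/w6d.png

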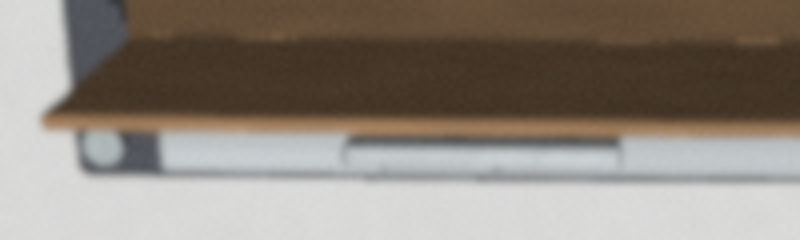

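>>> move_arm(rows="0 0 -4 0 0 8 8.5;-2.5 0.4 -8 0 0 16 8.5;-5.5 0.8 -11 0 0 24.5 8.5;-8.5 1.3 -13.3 0 0 33 8.5;-11.5 1.8 -13.3 0 0 41.5 8.5;-14.5 2.3 -13.3 0 0 50 8.5;-17.5 2.8 -13.3 0 0 58.5 8.5;-20.5 3.2 -13.3 0 0 67 8.5;-23 3.6 -13.3 0 0 75 8.5;-24.7 3.8 -13.3 0 0 83 8.5")

```text
t: 12.0
position: [524.7, -192.6, 240.3]
eef_rot: [179.9, -0.0, -0.1]
wrist_force: [-0.3, -0.2, -0.2]
width: 85.2
```

```bash
python3 - <<'E'
from h import *
print(Tw()[:3,3].round(1),ctrl.observe()['eef_rot'],ctrl.observe()['joints'])
Z=dict(clip=76,clip_stand=0,clip_lip_a=40,spare_bulb=0,lamp_carton=0)
c=cap('wrist','w7.png'); n='wrist'
for t in Z:
    print(n,t,[(round(float(l['confidence']),2),np.round(l['at'],1).tolist(),onz(c,l['at'],Z[t]).round(1)) for l in landmark_of(n,t)])
E
```

```text
[ 524.7 -192.6  240.3] [ 1.79926884e+02 -3.64955812e-03 -5.27629495e-02] [-10.44084563  21.35365602  39.97421076  85.17959036 -13.74973851
  78.43533442  30.28795945]
wrist clip [(0.8, [284.8, 221.0], array([ 526.3, -223.8,   76. ])), (0.55, [240.3, 125.3], array([ 485.3, -130.8,   76. ])), (0.45, [263.3, 301.1], array([ 503. , -315.2,   76. ]))]
wrist clip_stand [(0.68, [285.2, 211.1], array([ 527.1, -236.5,    0. ]))]
wrist clip_lip_a [(0.82, [283.8, 213.0], array([ 525.3, -226.6,   40. ])), (0.79, [288.4, 211.0], array([ 530.4, -224.3,   40. ])), (0.76, [244.7, 124.6], array([ 485.2, -131.4,   40. ])), (0.76, [245.6, 125.4], array([ 486.1, -132.2,   40. ]))]
wrist spare_bulb [(0.78, [333.5, 160.0], array([ 584.1, -173.7,    0. ]))]
wrist lamp_carton [(0.98, [260.9, 301.0], array([ 494.4, -363. ,    0. ]))]
```

View pics/w7.png

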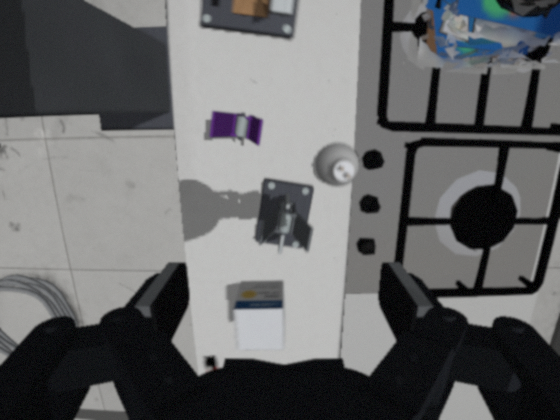

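```bash
python3 - <<'E'
import cv2
a=cv2.imread('pics/w7.png')[170:260,235:345]; cv2.imwrite('pics/w7c.png',cv2.resize(a,(733,600),interpolation=cv2.INTER_CUBIC))
E
```

```text
(no output)
```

View pics/w7c.png

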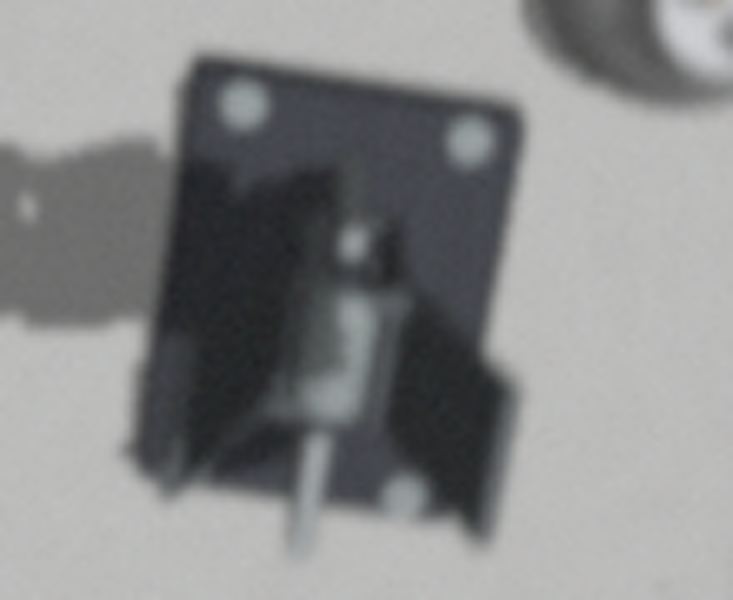

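```bash
python3 - <<'E'
from h import *
c=cap('wrist')
f=lambda x,y:(235+x/6.667,170+y/6.667)
pts=dict(fl=f(190,60),fr=f(520,105),bl=f(150,480))
for k in pts: print(k,onz(c,pts[k],12).round(1))
for n,p in [('Lrear',(175,490)),('Lfront',(185,335)),('Lrearleft',(130,455)),('Rrear',(485,540)),('Rfront',(515,380))]: print(n,onz(c,f(*p),120).round(1))
plan([526,-205,185],-8)
E
```

```text
fl [ 502.9 -188.9   12. ]
fr [ 560.5 -196.2   12. ]
bl [ 495.1 -267.3   12. ]
Lrear [ 507.  -224.8  120. ]
Lfront [ 508.4 -203.4  120. ]
Lrearleft [ 501.1 -220.   120. ]
Rrear [ 547.8 -231.4  120. ]
Rfront [ 550.9 -209.1  120. ]
shift cm [0.01 1.71 5.5 ] rot [-0.1  0.   8.7]
```

>>> move_arm(rows="0 0.4 1.5 0 0 2 8.5;0 0.8 3 0 0 5 8.5;0 1.2 4.5 0 0 7.5 8.5;0 1.7 5.5 0 0 7.5 8.5;0 1.7 5.5 0 0 7.5 8.5;0 1.7 5.5 0 0 7.5 8.5;0 1.7 5.5 0 0 7.5 8.5;0 1.7 5.5 0 0 7.5 8.5;0 1.7 5.5 0 0 7.5 8.5;0 1.7 5.5 0 0 7.5 8.5")

```text
t: 13.35
position: [525.6, -207.0, 185.5]
eef_rot: [-180.0, -0.0, -7.0]
wrist_force: [0.8, -0.9, 0.3]
width: 85.1
```

```bash
python3 - <<'E'
from h import *
print(Tw()[:3,3].round(1),ctrl.observe()['eef_rot'])
Z=dict(clip=76,clip_stand=0,clip_lip_a=40,spare_bulb=0)
c=cap('wrist','w8.png'); n='wrist'
for t in Z:
    print(n,t,[(round(float(l['confidence']),2),np.round(l['at'],1).tolist(),onz(c,l['at'],Z[t]).round(1)) for l in landmark_of(n,t)])
a=cv2.imread('pics/w8.png')[150:300,180:380]; cv2.imwrite('pics/w8c.png',cv2.resize(a,(800,600),interpolation=cv2.INTER_CUBIC))
E
```

```text
[ 525.6 -207.   185.5] [-1.79996269e+02 -3.68357939e-02 -7.04775262e+00]
wrist clip [(0.79, [221.6, 117.7], array([ 487.9, -132.1,   76. ])), (0.59, [290.2, 225.7], array([ 529.1, -224.2,   76. ]))]
wrist clip_stand [(0.83, [284.6, 212.8], array([ 523.4, -235.8,    0. ]))]
wrist clip_lip_a [(0.84, [226.2, 121.7], array([ 484.7, -135.6,   40. ])), (0.76, [285.0, 211.8], array([ 525.2, -222.7,   40. ])), (0.75, [291.3, 215.0], array([ 530.7, -226.5,   40. ])), (0.66, [338.9, 148.4], array([ 579.6, -170.5,   40. ]))]
wrist spare_bulb []
```

View pics/w8c.png

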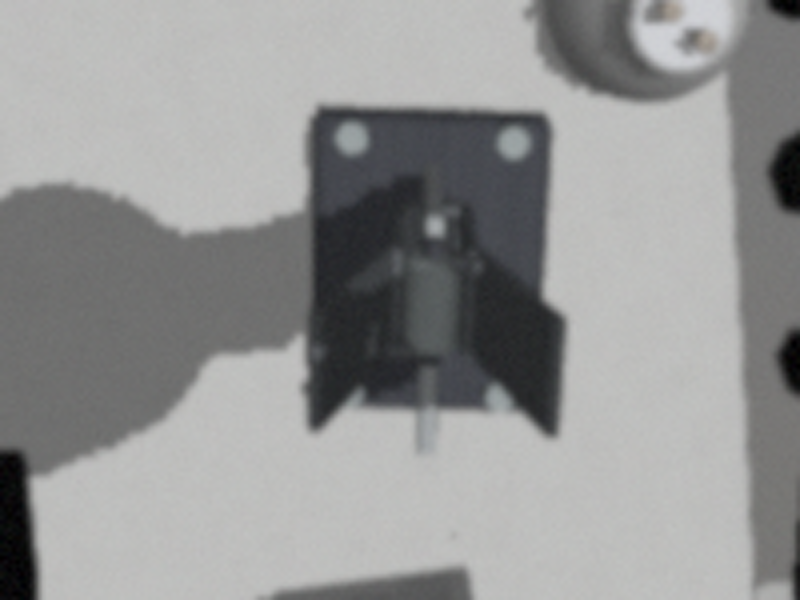

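```bash
python3 - <<'E'
from h import *
c=cap('wrist')
f=lambda x,y:(180+x/4,150+y/4)
for z in (105,110,115,120,125):
    L=[onz(c,f(*p),z) for p in [(313,432),(313,325)]]; Rr=[onz(c,f(*p),z) for p in [(556,436),(565,316)]]
    print(z,np.linalg.norm(L[0]-Rr[0]).round(1),np.linalg.norm(L[1]-Rr[1]).round(1),np.linalg.norm(L[0]-L[1]).round(1),np.mean(L+Rr,0).round(1))
for z in (62,70,76,80): print(z,onz(c,f(432,305),z).round(1))
print(onz(c,f(426,452),62))
# landmark triangulation old/new
E
```

```text
105 45.8 46.2 21.4 [ 527.  -228.6  105. ]
110 44.8 45.2 21.0 [ 527.2 -226.5  110. ]
115 43.7 44.1 20.5 [ 527.3 -224.4  115. ]
120 42.7 43.1 20.0 [ 527.5 -222.3  120. ]
125 41.7 42.1 19.5 [ 527.7 -220.3  125. ]
62 [ 526.6 -229.3   62. ]
70 [ 526.9 -226.5   70. ]
76 [ 527.  -224.4   76. ]
80 [ 527.2 -223.    80. ]
[ 521.1198282  -263.93061385   62.        ]
```

```bash
python3 - <<'E'
import cv2
a=cv2.imread('pics/scene0.png')[200:275,290:390]; cv2.imwrite('pics/s0d.png',cv2.resize(a,(800,600),interpolation=cv2.INTER_CUBIC))
a=cv2.imread('pics/top0.png')[185:230,300:360]; cv2.imwrite('pics/t0d.png',cv2.resize(a,(800,600),interpolation=cv2.INTER_CUBIC))
E
```

```text
(no output)
```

View pics/s0d.png

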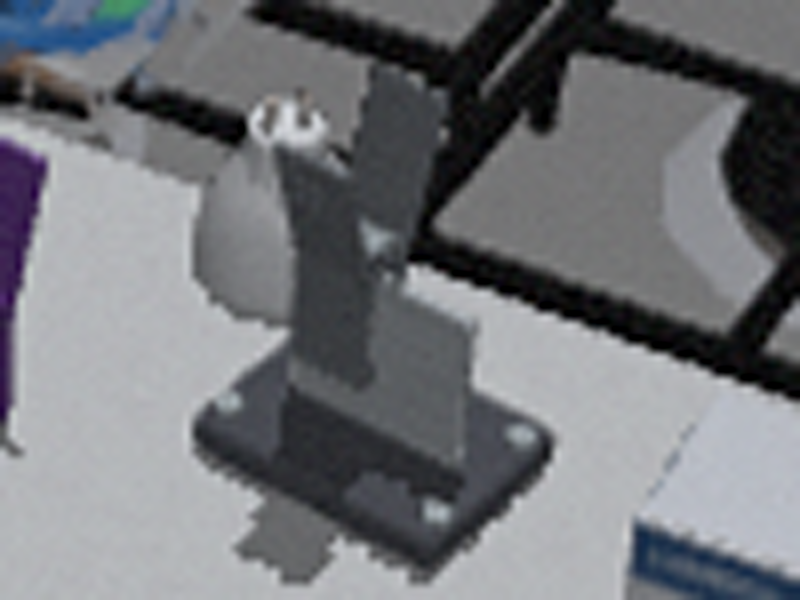

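View pics/t0d.png

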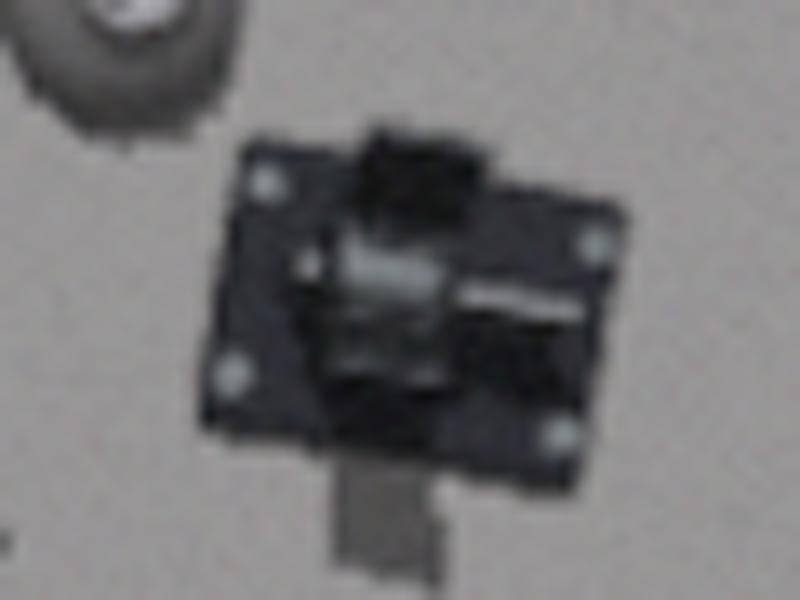

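```bash
python3 - <<'E'
from h import *
c=cap('scene')
v=np.array([.991,-.13,0]);u=np.array([.13,.991,0])
ctr=np.array([527.2,-224,0])
for n,p,off in [('near top',(312,170),-23),('far top',(410,80),23),('near jaw end',(330,370),-5),('strip top r corner',(472,322),-2)]:
    o,d=ray(c,(290+p[0]/8,200+p[1]/8)); 
    t=((ctr+off*v-o)@v)/(d@v); q=o+t*d; print(n,q.round(1),((q-ctr)@u).round(1))
E
```

```text
near top [ 503.9 -224.9  105.4] -3.9
far top [ 549.6 -229.8  107. ] -2.9
near jaw end [ 521.9 -225.9   26. ] -2.5
strip top r corner [ 519.7 -265.9   61.9] -42.5
```

```bash
python3 - <<'E'
from h import *
plan([527,-227.5,100],-7.6)
E
```

```text
shift cm [0.41 2.02 8.52] rot [-0.   0.   0.5]
```

>>> move_arm(rows="0.4 1 0 0 0 0.5 8.5;0.4 2 1 0 0 0.5 8.5;0.4 2 3 0 0 0.5 8.5;0.4 2 5 0 0 0.5 8.5;0.4 2 6.5 0 0 0.5 8.5;0.4 2 7.5 0 0 0.5 8.5;0.4 2 8.3 0 0 0.5 8.5;0.4 2 8.5 0 0 0.5 8.5;0.4 2 8.5 0 0 0.5 8.5;0.4 2 8.5 0 0 0.5 8.5")

```text
t: 14.7
position: [527.4, -227.7, 100.9]
eef_rot: [180.0, -0.1, -7.6]
wrist_force: [-0.6, 0.6, -0.6]
width: 85.0
```

```bash
python3 - <<'E'
from h import *
s=ctrl.observe();print(Tw()[:3,3].round(1),s['eef_rot'],s['wrist_force'])
c=cap('wrist','w9.png');c=cap('scene','s9.png')
a=cv2.imread('pics/s9.png')[150:300,230:430]; cv2.imwrite('pics/s9c.png',cv2.resize(a,(800,600),interpolation=cv2.INTER_CUBIC))
E
```

```text
[ 527.4 -227.7  100.9] [ 1.79974161e+02 -8.33995441e-02 -7.55900295e+00] [-0.60141417  0.64783612 -0.60992247]
```

View pics/w9.png

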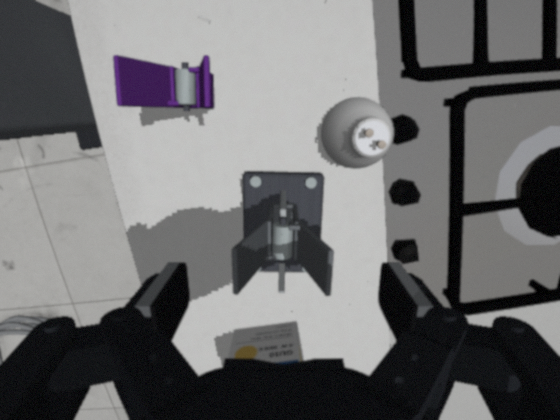

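View pics/s9c.png

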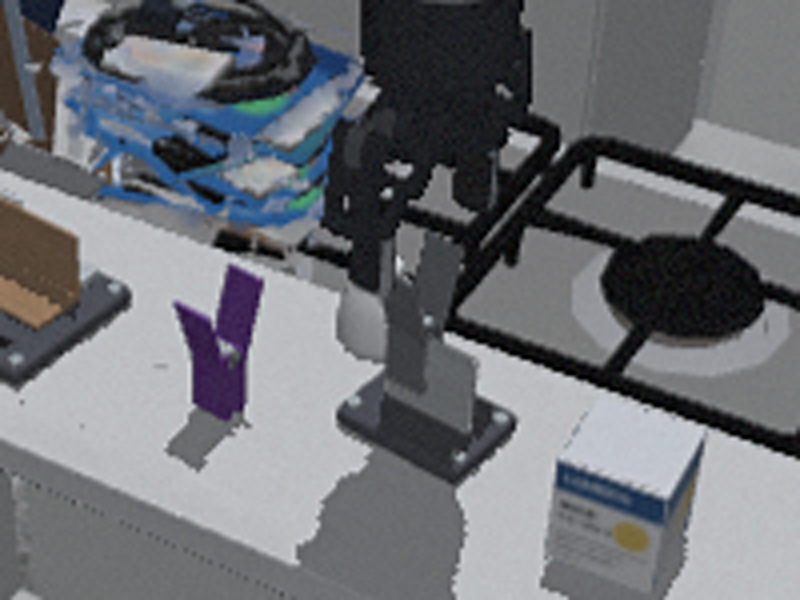

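>>> move_arm(rows="0 0 0 0 0 0 5;0 0 0 0 0 0 4;0 0 0 0 0 0 3;0 0 0 0 0 0 2;0 0 0 0 0 0 1.5;0 0 0 0 0 0 1.5;0 0 0 0 0 0 1.5;0 0 0 0 0 0 1.5;0 0 0 0 0 0 1.5;0 0 0 0 0 0 1.5")

```text
t: 15.8
position: [528.9, -228.4, 102.9]
eef_rot: [179.9, -0.3, -7.6]
wrist_force: [0.2, 0.9, 7.7]
width: 17.7
```

```bash
python3 - <<'E'
from h import *
s=ctrl.observe();print(Tw()[:3,3].round(1),s['eef_rot'],s['wrist_force'],s['width'])
c=cap('wrist','w10.png');c=cap('scene','s10.png')
a=cv2.imread('pics/s10.png')[150:300,230:430]; cv2.imwrite('pics/s10c.png',cv2.resize(a,(800,600),interpolation=cv2.INTER_CUBIC))
E
```

```text
[ 528.9 -228.4  102.9] [179.93951165  -0.30683274  -7.55659307] [0.23930961 0.89517887 7.65776151] 17.67256491140041
```

View pics/w10.png

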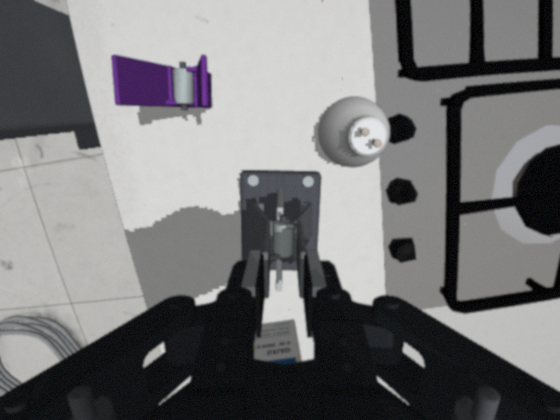

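View pics/s10c.png

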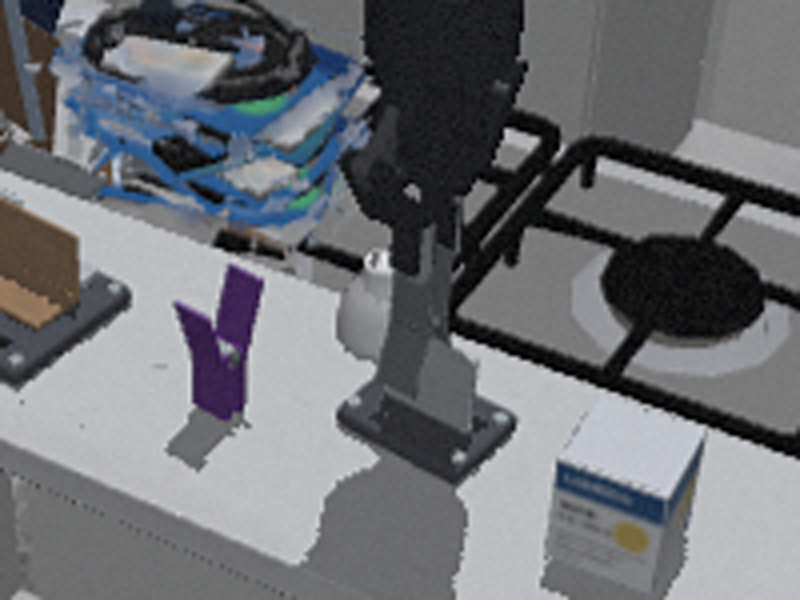

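>>> move_arm(rows="0 0 -0.5 0 0 0 1.5;0 0 -1.5 0 0 0 1.5;0 0 -3 0 0 0 1.5;0 0 -5 0 0 0 1.5;0 0 -7.5 0 0 0 1.5;0 0 -10 0 0 0 1.5;0 0 -12.5 0 0 0 1.5;0 0 -14.5 0 0 0 1.5;0 0 -15 0 0 0 1.5;0 0 -15 0 0 0 1.5")

```text
t: 16.9
position: [527.1, -227.5, 250.8]
eef_rot: [180.0, -0.1, -7.6]
wrist_force: [-0.8, 0.3, -0.0]
width: 17.6
```

```bash
python3 - <<'E'
from h import *
s=ctrl.observe();print(Tw()[:3,3].round(1),s['eef_rot'],s['wrist_force'],s['width'])
for n in ['wrist','scene','top']:
  c=cap(n,n+'11.png')
  for t in ['clip','clip_lip_a','clip_lip_b']:
    print(n,t,[(round(float(l['confidence']),2),np.round(l['at'],1).tolist()) for l in landmark_of(n,t)])
p=Tw()
c=cap('scene');x,y=proj(c,(p@[0,0,50,1])[:3]).astype(int); print(x,y)
a=cv2.imread('pics/scene11.png')[max(0,y-60):y+60,x-80:x+80]; cv2.imwrite('pics/s11c.png',cv2.resize(a,(800,600),interpolation=cv2.INTER_CUBIC))
E
```

```text
[ 527.1 -227.5  250.8] [ 1.79988949e+02 -6.83510671e-02 -7.56588134e+00] [-0.75914852  0.33450951 -0.00692798] 17.608573697010616
wrist clip [(0.91, [284.4, 237.3]), (0.61, [225.9, 98.9])]
wrist clip_lip_a [(0.97, [302.5, 220.1]), (0.71, [230.7, 100.8]), (0.68, [263.6, 215.4])]
wrist clip_lip_b [(0.97, [302.5, 220.1]), (0.71, [230.7, 100.8]), (0.68, [263.6, 215.4])]
scene clip [(0.91, [333.2, 170.4]), (0.77, [284.6, 238.1])]
scene clip_lip_a [(0.86, [332.9, 188.5]), (0.74, [286.1, 251.6]), (0.66, [337.7, 185.3]), (0.61, [282.9, 250.6])]
scene clip_lip_b [(0.86, [332.9, 188.5]), (0.74, [286.1, 251.6]), (0.66, [337.7, 185.3]), (0.61, [282.9, 250.6])]
top clip []
top clip_lip_a [(0.47, [290.0, 222.0]), (0.43, [290.5, 225.3])]
top clip_lip_b [(0.47, [290.0, 222.0]), (0.43, [290.5, 225.3])]
338 177
```

View pics/wrist11.png

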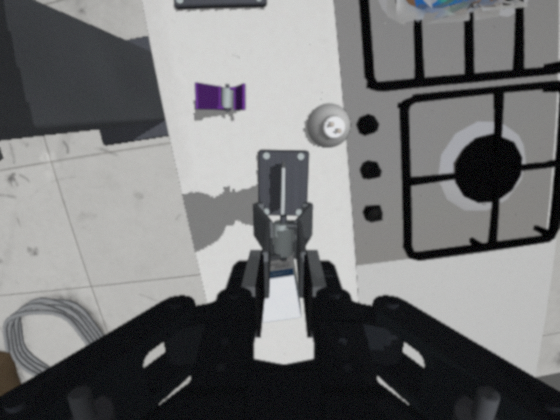

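View pics/s11c.png

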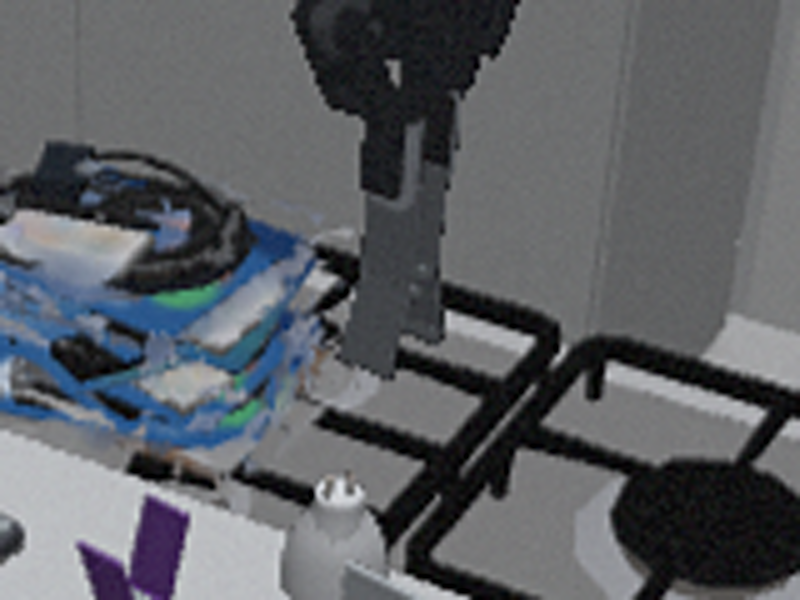

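```bash
python3 - <<'E'
from h import *
T=Tw();Ti=np.linalg.inv(T)
c=cap('scene')
def tl(c,p): 
    o,d=ray(c,p); return Ti[:3,:3]@o+Ti[:3,3], Ti[:3,:3]@d
for p,xo in [((332,191),-16),((332.9,188.5),-13.5),((337.7,185.3),13.5),((258+425/5,117+340/5),16)]:
    o,d=tl(c,p); t=(xo-o[0])/d[0]; print(p,(o+t*d).round(1))
o,d=tl(c,(333.2,170.4)); t=(0-o[0])/d[0]; print('pin',(o+t*d).round(1))
w=cap('wrist')
for p in [(263.6,215.4),(302.5,220.1),(284.4,237.3),(255,203),(312,204),(271,212),(297,212)]:
    o,d=tl(w,p)
    print(p,[ (o+(z-o[2])/d[2]*d).round(1)[:2] for z in (32,65,70,74,76)])
a=cv2.imread('pics/wrist11.png')[180:300,220:350]; cv2.imwrite('pics/w11c.png',cv2.resize(a,(650,600),interpolation=cv2.INTER_CUBIC))
E
```

```text
(332, 191) [-16.   -1.9  75.3]
(332.9, 188.5) [-13.5  -1.8  70.7]
(337.7, 185.3) [13.5 -8.1 79.7]
(343.0, 185.0) [16.   2.6 75.8]
pin [  0.  -12.6  39.8]
(263.6, 215.4) [array([-11.3, -16.7]), array([-13.4,  -6.3]), array([-13.7,  -4.7]), array([-13.9,  -3.4]), array([-14.1,  -2.8])]
(302.5, 220.1) [array([ 10.9, -13.9]), array([12.9, -2.9]), array([13.2, -1.3]), array([13.4,  0.1]), array([13.6,  0.7])]
(284.4, 237.3) [array([ 0.5, -3.4]), array([0.6, 9.5]), array([ 0.7, 11.5]), array([ 0.7, 13. ]), array([ 0.7, 13.8])]
(255, 203) [array([-16., -24.]), array([-19., -15.]), array([-19.4, -13.6]), array([-19.8, -12.5]), array([-19.9, -11.9])]
(312, 204) [array([ 16.1, -23.4]), array([ 19.1, -14.2]), array([ 19.5, -12.8]), array([ 19.9, -11.7]), array([ 20.1, -11.2])]
(271, 212) [array([ -7.1, -18.7]), array([-8.4, -8.7]), array([-8.6, -7.2]), array([-8.7, -5.9]), array([-8.8, -5.3])]
(297, 212) [array([  7.7, -18.7]), array([ 9.1, -8.7]), array([ 9.3, -7.1]), array([ 9.5, -5.9]), array([ 9.6, -5.3])]
```

View pics/w11c.png

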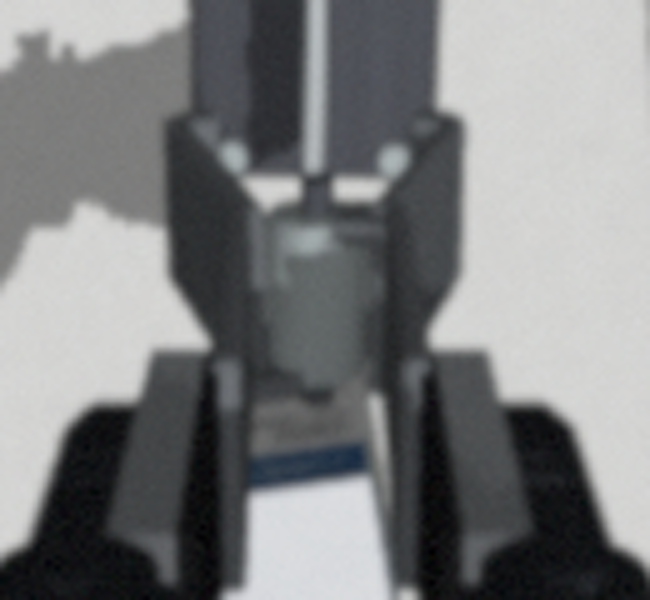

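```bash
python3 - <<'E'
from h import *
plan([516.3,47,210],-6.6)
E
```

```text
shift cm [ -4.66 -27.06   4.02] rot [ 0. -0. -1.]
```

>>> move_arm(rows="-0.3 -2 0 0 0 0 1.5;-0.8 -5 0 0 0 0 1.5;-1.4 -8.5 0 0 0 -0.5 1.5;-2 -12 0 0 0 -1 1.5;-2.6 -15.5 0 0 0 -1 1.5;-3.2 -19 0 0 0 -1 1.5;-3.8 -22.5 1 0 0 -1 1.5;-4.3 -25 2.5 0 0 -1 1.5;-4.7 -26.8 4 0 0 -1 1.5;-4.7 -27 4 0 0 -1 1.5")

```text
t: 18.65
position: [513.8, 50.4, 208.1]
eef_rot: [-180.0, 0.3, -6.2]
wrist_force: [-0.7, -0.6, -1.0]
width: 17.9
```

```bash
python3 - <<'E'
from h import *
T=Tw();Ti=np.linalg.inv(T)
s=ctrl.observe();print(T[:3,3].round(1),s['eef_rot'],s['wrist_force'],s['width'])
w=cap('wrist','w12.png')
for t,z in [('tongue_top',60),('punch_tip',26),('card_hole',16)]:
    print(t,[(round(float(l['confidence']),2),np.round(l['at'],1).tolist(),onz(w,l['at'],z).round(1)) for l in landmark_of('wrist',t)])
print(landmark_of('wrist','clip_lip_a')[0]['at'])
a=cv2.imread('pics/w12.png')[130:290,200:400]; cv2.imwrite('pics/w12c.png',cv2.resize(a,(750,600),interpolation=cv2.INTER_CUBIC))
E
```

```text
[513.8  50.4 208.1] [-179.95648489    0.29695589   -6.21029944] [-0.74109221 -0.60363232 -1.04384051] 17.898744285923698
tongue_top [(0.88, [289.9, 199.8], array([518.6,  45.2,  60. ]))]
punch_tip [(0.91, [268.3, 90.2], array([508.9, 145.7,  26. ]))]
card_hole [(0.55, [267.2, 87.1], array([507.8, 149.4,  16. ]))]
[263.0, 217.4]
```

View pics/w12c.png

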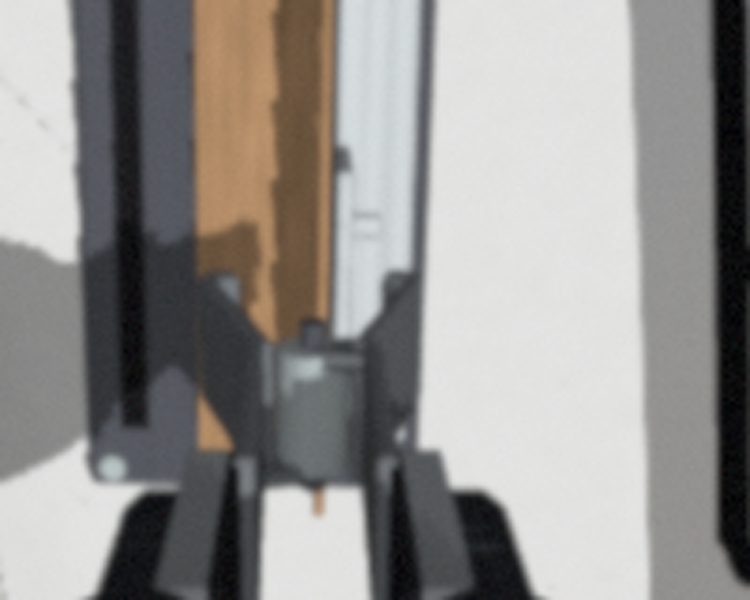

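```bash
python3 - <<'E'
from h import *
w=cap('wrist')
print(Tw()[:3,3].round(1),ctrl.observe()['eef_rot'])
print(onz(w,(292,171.5),60))
plan([516.2,46.2,118],-6.6)
E
```

```text
[516.7  44.4 211.3] [ 1.79987461e+02 -1.25842671e-01 -6.74359355e+00]
[527.41446587  64.17191572  60.        ]
shift cm [-0.09 -0.17  9.33] rot [ 0.  -0.1 -0.1]
```

>>> move_arm(rows="0 0 1 0 0 0 1.5;0 0 2 0 0 0 1.5;0 0 3 0 0 0 1.5;0 0 4 0 0 0 1.5;0 0 5 0 0 0 1.5;0 0 5.6 0 0 0 1.5;0 0 6 0 0 0 1.5;0 0 6 0 0 0 1.5;0 0 6 0 0 0 1.5;0 0 6 0 0 0 1.5")

```text
t: 19.95
position: [516.3, 46.5, 150.7]
eef_rot: [-180.0, -0.1, -6.6]
wrist_force: [0.7, -0.3, -0.3]
width: 17.8
```

```bash
python3 - <<'E'
from h import *
T=Tw()
s=ctrl.observe();print(T[:3,3].round(1),s['eef_rot'],s['wrist_force'],s['width'])
w=cap('wrist','w13.png')
for t,z in [('tongue_top',60),('punch_tip',26),('card_hole',16)]:
    print(t,[(round(float(l['confidence']),2),np.round(l['at'],1).tolist(),onz(w,l['at'],z).round(1)) for l in landmark_of('wrist',t)])
a=cv2.imread('pics/w13.png')[110:290,180:400]; cv2.imwrite('pics/w13c.png',cv2.resize(a,(733,600),interpolation=cv2.INTER_CUBIC))
c=cap('scene','s13.png')
a=cv2.imread('pics/s13.png')[120:245,150:310]; cv2.imwrite('pics/s13c.png',cv2.resize(a,(768,600),interpolation=cv2.INTER_CUBIC))
E
```

```text
[516.3  46.5 150.7] [-1.79982149e+02 -6.70659037e-02 -6.56183597e+00] [ 0.6561154  -0.26253635 -0.34203642] 17.80091196200054
tongue_top [(0.77, [288.4, 212.8], array([520.2,  46.3,  60. ]))]
punch_tip [(0.6, [256.6, 77.5], array([507.2, 148.1,  26. ])), (0.36, [257.9, 78.3], array([508.2, 147.4,  26. ]))]
card_hole [(0.68, [259.0, 79.4], array([508.3, 147.5,  16. ]))]
```

View pics/w13c.png

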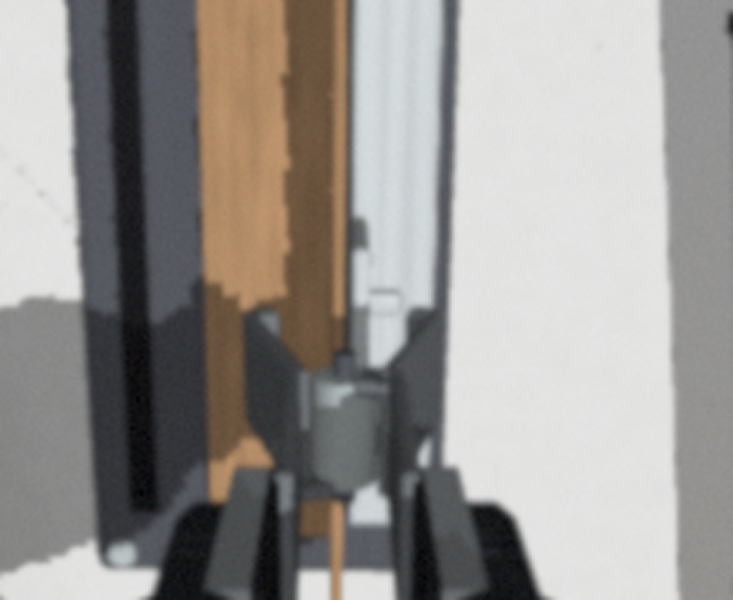

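View pics/s13c.png

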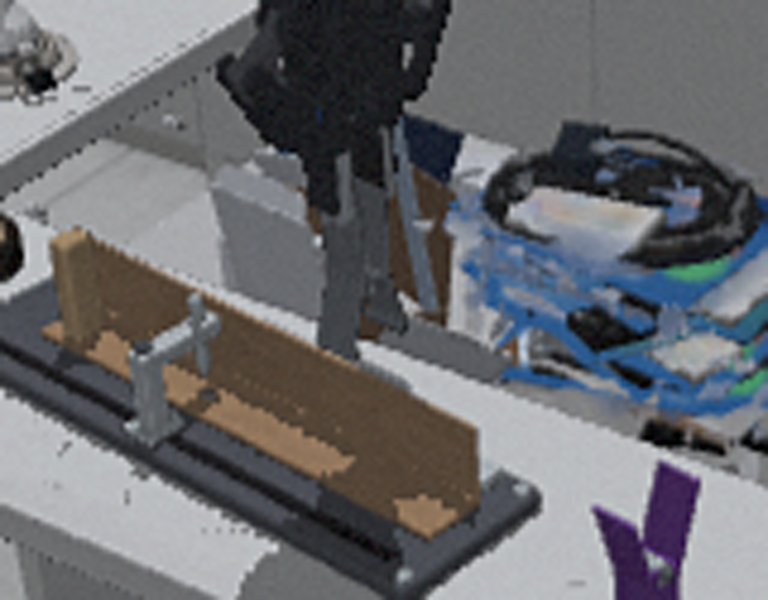

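```bash
python3 - <<'E'
from h import *
w=cap('wrist');T=Tw();Ti=np.linalg.inv(T);print(T[:3,3])
f=lambda x,y:(180+x/3.333,110+y/3.333)
for n,p,z in [('leafL',(332,200),60),('leafR',(348,200),60),('tongR',(367,240),60),('tongL',(352,240),60),('leafbotL',(331,560),60),('leafbotR',(342,560),60),('lipLfrontout',(246,315),76),('lipRfrontout',(438,312),76),('tongue left end',(360,218),60)]:
    q=onz(w,f(*p),T[2,3]-z if z==76 else z); print(n,q.round(1),(Ti@np.append(q,1))[:3].round(1))
print('tool->', (Ti@[518.4,46.4,60,1]).round(1))
E
```

```text
[515.93412637  46.52909614 150.35613456]
leafL [517.1  79.4  60. ] [ -2.7 -32.8  90.4]
leafR [520.5  79.   60. ] [  0.8 -32.8  90.4]
tongR [523.7  69.7  60. ] [  5.  -23.9  90.4]
tongL [520.4  70.1  60. ] [  1.7 -23.9  90.4]
leafbotL [506.5  -7.2  60. ] [-3.3 54.5 90.3]
leafbotR [509.1  -7.5  60. ] [-0.6 54.5 90.3]
lipLfrontout [496.6  59.7  74.4] [-20.7 -10.8  76. ]
lipRfrontout [536.9  55.6  74.4] [ 19.7 -11.4  76. ]
tongue left end [522.7  74.8  60. ] [  3.4 -28.8  90.4]
tool-> [ 2.4 -0.1 90.4  1. ]
```

>>> move_arm(rows="0.1 0 0.3 0 0 0 1.5;0.1 0 0.8 0 0 0 1.5;0.1 0 1.3 0 0 0 1.5;0.1 0 1.8 0 0 0 1.5;0.1 0 2.3 0 0 0 1.5;0.1 0 2.7 0 0 0 1.5;0.1 0 3.1 0 0 0 1.5;0.1 0 3.3 0 0 0 1.5;0.1 0 3.3 0 0 0 1.5;0.1 0 3.3 0 0 0 1.5")

```text
t: 21.25
position: [517.0, 46.4, 117.3]
eef_rot: [-180.0, -0.0, -6.6]
wrist_force: [0.4, 0.2, -0.3]
width: 18.0
```

```bash
python3 - <<'E'
from h import *
T=Tw()
s=ctrl.observe();print(T[:3,3].round(1),s['eef_rot'],s['wrist_force'],s['width'])
w=cap('wrist','w14.png')
for t,z in [('tongue_top',60),('punch_tip',26),('card_hole',16),('clip_lip_a',45)]:
    print(t,[(round(float(l['confidence']),2),np.round(l['at'],1).tolist(),onz(w,l['at'],z).round(1)) for l in landmark_of('wrist',t)])
a=cv2.imread('pics/w14.png')[50:290,180:400]; cv2.imwrite('pics/w14c.png',cv2.resize(a,(550,600),interpolation=cv2.INTER_CUBIC))
c=cap('scene','s14.png')
a=cv2.imread('pics/s14.png')[140:240,150:278]; cv2.imwrite('pics/s14c.png',cv2.resize(a,(768,600),interpolation=cv2.INTER_CUBIC))
E
```

```text
[517.   46.4 117.3] [-1.79997940e+02 -1.76677130e-02 -6.56084071e+00] [ 0.35073228  0.18789401 -0.26417979] 18.01819279534193
tongue_top [(0.97, [285.6, 227.4], array([518.4,  46.6,  60. ]))]
punch_tip [(0.57, [254.3, 75.0], array([508.6, 146.1,  26. ]))]
card_hole [(0.81, [255.1, 71.9], array([508.7, 149.3,  16. ]))]
clip_lip_a [(0.85, [261.9, 215.7], array([502.5,  51.8,  45. ])), (0.55, [301.1, 218.0], array([529.5,  47. ,  45. ]))]
```

View pics/w14c.png

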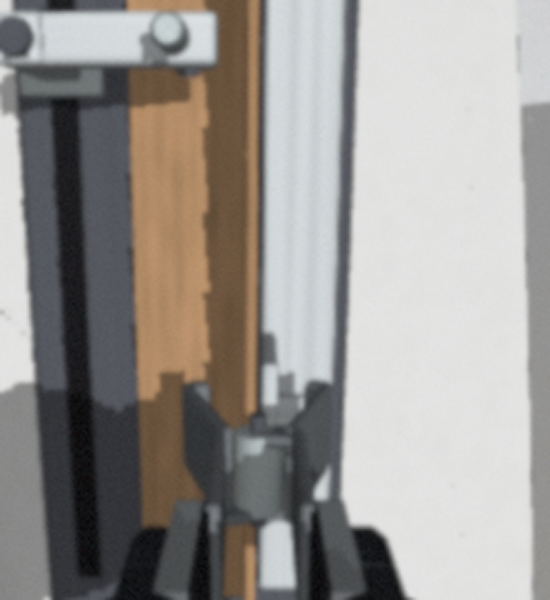

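View pics/s14c.png

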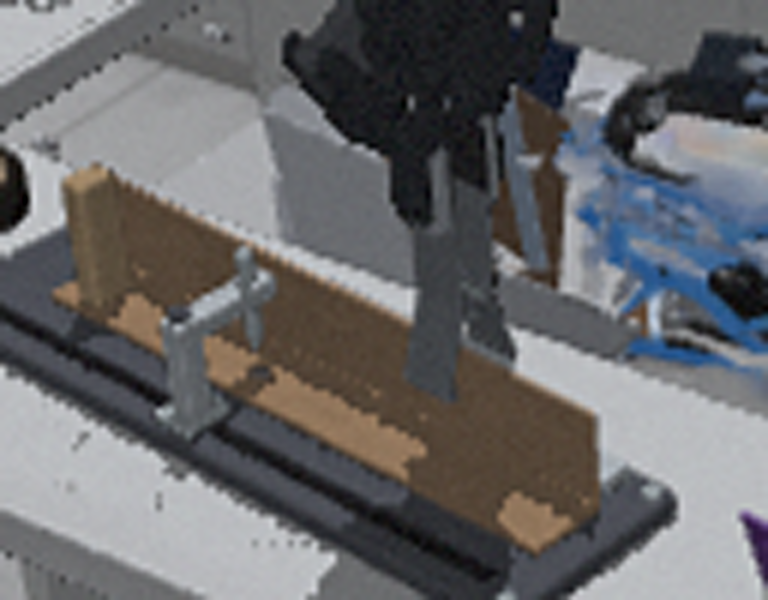

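```bash
python3 - <<'E'
from h import *
c=cap('scene');T=Tw();Ti=np.linalg.inv(T);o,d=ray(c,(222,205.8))
o=Ti[:3,:3]@o+Ti[:3,3];d=Ti[:3,:3]@d
for xo in(-14,-16,-19): 
    q=o+(xo-o[0])/d[0]*d; print(q.round(1),(T@np.append(q,1))[:3].round(1))
w=cap('wrist')
# hole and punch refined: shank/punch visible crop
s=ctrl.observe();print(s['position'],s['wrist_force'],s['width'])
a=cv2.imread('pics/s14.png')[175:215,165:215]; cv2.imwrite('pics/s14d.png',cv2.resize(a,(750,600),interpolation=cv2.INTER_CUBIC))
for t,z in [('punch_tip',26),('card_hole',16)]:
    c=cap('scene'); print(t,[(round(float(l['confidence']),2),np.round(l['at'],1).tolist(),onz(c,l['at'],z).round(1)) for l in landmark_of('scene',t)])
E
```

```text
[-14.   -4.7  77.9] [503.5  52.7  39.4]
[-16.   -2.6  75.8] [501.3  50.8  41.5]
[-19.    0.6  72.7] [498.   48.   44.6]
[516.87247286  46.44188197 117.29458218] [ 0.17192244 -0.51278728  0.17131546] 18.06688307417102
punch_tip [(0.67, [192.5, 195.1], array([515.9, 154.2,  26. ]))]
card_hole [(0.86, [192.9, 199.0], array([513.9, 152.6,  16. ]))]
```

View pics/s14d.png

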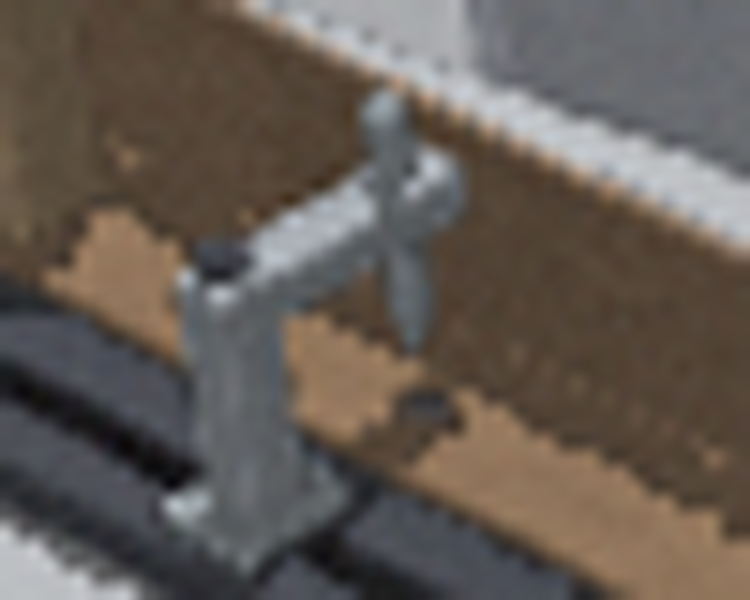

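```bash
python3 - <<'E'
from h import *
print(ctrl.sign_off())
s=ctrl.observe();print(s['t'],s['position'],s['width'],s['wrist_force'])
E
```

```text
the job is handed in; nothing more can be done
None
the job is handed in; nothing more can be done
```

I slid the card about 61 mm to the right by its tab, then squeezed the grey clip off its stand. I handed in while holding it open around the card's upright leaf and the tongue, at about 22 s of the 54 s allowed. The hand-in gives no verdict, so these are my own last checks.

- **Hole under the punch:** views from the left, the right and the scene camera put the hole within about 1 mm, possibly slightly too far right. The network's own points from the final wrist view (network landmarks only) disagreed, placing the hole about 3 mm left of the tip. I trusted the closer readings from my own pixel picks.
- **Clip opening:** the gripper read 18 mm, a little under the 21 mm given for the clip at its stop. The tab had also read about 3 mm narrow, so I take the clip as fully open; I could not measure its angle directly.
- **Clip position:** the clip is within about 2 mm of centre on the tongue, with a jaw on each side. The near jaw measured about 16 mm below the top edge. The far one showed only partly behind the leaf, so I took it to be at the same depth.
- **Contact:** the wrist force was under 1 N, so nothing suggests the clip touches card or jig.
- **Bystanders:** I never went near the spare bulb, the lamp carton or the purple look-alike. I did not re-measure their positions at the end.

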